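# Put the nut drivers home in colour order

### The arm

A 6-joint arm with a two-finger parallel gripper is mounted at the origin on the work surface. World frame = base frame: x ahead of the robot, y to its left, z up, the work surface at z = 0. Lengths are in m, angles in degrees, forces in N, time in s.
With the tool pointing down it reaches from about 0.4 to 0.825 m from the base axis. Payload 7 kg.
Tool frame: the origin (TCP) lies at the very end of the fingers, on their centre line; the grasp point (between the pads) lies 19 mm behind it; x points along the fingers, z is the direction in which the jaws open and shut, and the axes are right-handed (so a half turn about x gives the same grasp; the last joint's range is limited). The gripper opens to 88 mm and grips with 3 to 60 N. Pads are 19 mm wide; open, the fingers measure 130 mm over their backs; the gripper's body (78 mm by 193 mm) begins 47 mm behind the grasp point.
Start: joints at [-60.499, 20.546, 0.682, 0, -70.136, -16.507], TCP at [0.152, -0.658, 0.19] pointing down, gripper open.
Joint ranges: [-176.03, 176.03], [-82.01, 121.73], [-58.28, 71.71], [-173.87, 95.51], [-174.79, -0.11], [-173.66, 173.66]. Speed limits (degrees/s): [136.94, 136.94, 172.46, 180, 180, 180].

### API

Orientations are given as [roll, pitch, yaw] about the fixed x, y, z axes, in that order (R = Rz(yaw) Ry(pitch) Rx(roll)).
In Python, from plant import * gives the robot as it stands.
- The arm moves only by the tool arm_command, never from a script. Its argument "commands" is one flat list of numbers, 5 for each row, row after row: the shift along the tool's x, y, z in mm, then the turn about the tool's x in degrees, then the opening in per cent of the stroke, from 0 (shut) to 100 (fully open). A call has 1 to 5 rows; each row shifts and turns the pose as measured when the row begins, along the tool's axes as they then stand; what a row does not reach is not made up. A row lasts 1/8 s, in which the tool goes at most 62.5 mm and 10.7 degrees, less where a joint would pass 70% of its speed; a pose out of reach is approached as far as the arm can. A call is refused whole if a number of a shift passes 62.5 or a number of a turn 10.7, either way. A call with a gripper value outside its range is refused whole. The fingers move at their own pace and stop on an object; the grip force is fixed at half the most. Time passes only in rows, so rows that do not move let the fingers close. It gives the time, the measured TCP pose, the force and the opening at its end, in the units of the state.
- get_obs(): the state, without advancing time (a new reading comes with each control period).
- snapshot(name): name is "side" or "top" or "wrist"; returns a dict with "frame" (400x640x3 uint8, blue, green, red), "fov_y" (degrees; the focal length in pixels is half the picture's height over the tangent of half this angle, whatever the lens; pixels are square), "cx", "cy" (the principal point, pixels), "dist" ([k1, k2, p1, p2, k3] as OpenCV has them; the pictures are not rectified), "world_to_cam" (4x4, takes a point from world to camera coordinates). Camera axes: x right, y up, looking along -z (the intrinsics and any distortion apply to the point x, -y, -z); pixel columns grow to the right and rows downward; lengths in m; the calibration is good to about 2 mm. A picture is of the moment at which its call begins. There is no depth.
- close_job(): hands the job in, once; it reports no verdict.
The state is a dict: "clock": time; "joint_pos": joint angles; "qvel": joint speeds; "tau": joint torques, N m; "tool_pos": TCP position; "orientation": TCP orientation; "force": force on the tool from outside, world axes, zero at the start; "moment": the same for the moment, N m; "opening": finger opening in m.
Only numpy, scipy, OpenCV 4.12 (cv2) and the standard library are available. Lean on these libraries where they do the work, as an engineer would, in place of code of your own. Each camera call takes 0.05 s, during which the arm holds its last target. There are 200 camera calls.

### The job

Bring the four coloured nut drivers back from the plywood carry stand to the bench rack: each goes upright into the holder of its own colour, fully down with its guard flat on the holder. Leave the wooden-handled awl in the carry stand and the black driver in the rack where they are.

Things in the scene. Friction and masses are not known exactly. Their poses are not given: they have to be found in the camera images.
- driver_red: Sizes in mm. Loose nut driver, red handle, 0.1 kg. Origin: on its axis, centre of the underside of its guard; z along the axis to the handle. Guard 40 dia, 0 to 6 above; round handle 30 dia up to 88; steel shank 9 dia, 65 long, below. Turned anyhow about z. Starts upright in any of the five holes of the plywood carry stand, guard on its deck, origin 80 above the bench.
- driver_yellow: Sizes in mm. Loose nut driver, yellow handle, 0.1 kg. Origin: on its axis, centre of the underside of its guard; z along the axis to the handle. Guard 40 dia, 0 to 6 above; round handle 30 dia up to 88; steel shank 10 dia, 65 long, below. Turned anyhow about z. Starts upright in any of the five holes of the plywood carry stand, guard on its deck, origin 80 above the bench.
- driver_blue: Sizes in mm. Loose nut driver, blue handle, 0.1 kg. Origin: on its axis, centre of the underside of its guard; z along the axis to the handle. Guard 40 dia, 0 to 6 above; round handle 30 dia up to 88; steel shank 11 dia, 65 long, below. Turned anyhow about z. Starts upright in any of the five holes of the plywood carry stand, guard on its deck, origin 80 above the bench.
- driver_green: Sizes in mm. Loose nut driver, green handle, 0.1 kg. Origin: on its axis, centre of the underside of its guard; z along the axis to the handle. Guard 40 dia, 0 to 6 above; round handle 30 dia up to 88; steel shank 12 dia, 65 long, below. Turned anyhow about z. Starts upright in any of the five holes of the plywood carry stand, guard on its deck, origin 80 above the bench.
- holder_red: Fixed red plastic plate of the grey bench rack, 76 (x) by 58 (y), 8 thick, with a round hole 28 dia right through, open below. Origin: centre of the hole's mouth on the upper face, 80 above the bench; z up, y along the row. Five holders in a straight row 62 apart, order varies. A driver is home when its origin is here, guard flat on the plate.
- holder_yellow: Fixed yellow plastic plate of the grey bench rack, 76 (x) by 58 (y), 8 thick, with a round hole 28 dia right through, open below. Origin: centre of the hole's mouth on the upper face, 80 above the bench; z up, y along the row. Five holders in a straight row 62 apart, order varies. A driver is home when its origin is here, guard flat on the plate.
- holder_blue: Fixed blue plastic plate of the grey bench rack, 76 (x) by 58 (y), 8 thick, with a round hole 28 dia right through, open below. Origin: centre of the hole's mouth on the upper face, 80 above the bench; z up, y along the row. Five holders in a straight row 62 apart, order varies. A driver is home when its origin is here, guard flat on the plate.
- holder_green: Fixed green plastic plate of the grey bench rack, 76 (x) by 58 (y), 8 thick, with a round hole 28 dia right through, open below. Origin: centre of the hole's mouth on the upper face, 80 above the bench; z up, y along the row. Five holders in a straight row 62 apart, order varies. A driver is home when its origin is here, guard flat on the plate.
- driver_black: Nut driver as the others, shank 10 dia, black handle; already home in the black holder, anywhere in the rack's row. Stays. Rack and carry stand: each fixed, about 334 long and 76 across, parallel within 0.3 rad, one behind the other seen from the robot, middles 145 to 205 apart in x; either may be the nearer.
- awl: Scratch awl, turned wooden handle 34 dia, in any hole of the carry stand; stays. Origin: centre of its brass guard's underside (39 dia), 80 above the bench; handle top 65 above that, blade 62 below. The stand's five 28 dia holes lie in a straight row 62 apart, filled by the awl and the four coloured drivers.

How it is judged:
By the outcome, as a careful person would: the job done as asked, in the order asked, and still so for the second after the job is handed in, with the robot touching nothing.
It also fails if it takes over 99 s, if anything falls off the work surface, if the arm or the gripper's body presses on something with over 40 N, if the wrist force passes 120 N, or if a joint passes its speed limit or range.

## Working session

There is one attempt and no reset: what is moved stays moved. The work goes in short steps, Python scripts to look and compute and a tool call to move; the robot and the scene stay as the last step left them, time stands still between calls to the robot, and variables do not carry over. Pictures are saved under pics/ and viewed, about 12 in all and at most 16, crops included, and the job is handed in when it is done.

Besides the shell and the picture viewer there is one more tool, called after "Call:" by a JSON object that holds its "name" and its "arguments". arm_command: Moves the arm, as the interface text tells. Its arguments: {"type":"object","properties":{"commands":{"type":"array"}},"required":["commands"]}

```bash
mkdir -p pics; ls
python3 - <<'E'
from plant import *
import cv2
print(get_obs())
for n in ("top","side"):
    s=snapshot(n); cv2.imwrite(f"pics/{n}0.png",s["frame"]); print(n,s["fov_y"],s["cx"],s["cy"],s["dist"],s["world_to_cam"])
E
```

```text
pics
{'clock': 0.0, 'joint_pos': array([-6.04977257e+01,  2.05911595e+01,  6.34092545e-01, -1.95330422e-02,
       -7.01374187e+01, -1.65076536e+01]), 'qvel': array([ 0.01762723, -0.02510591,  0.04272212,  0.04294821,  0.01392902,
       -0.06518127]), 'tau': array([-2.16271983e-04, -5.82713413e+01,  2.93057799e+01,  6.99729100e+00,
        6.75010946e-03, -1.94868935e-04]), 'tool_pos': array([ 0.15162575, -0.65717729,  0.18863014]), 'orientation': array([  5.5113286 ,  89.90374602, 108.49929744]), 'force': array([ 0.26244991, -0.25174051,  0.07921897]), 'moment': array([-0.0101267 , -0.00327851, -0.03420875]), 'opening': 0.08784533907048961}
top 52.5625170960971 324.24475416789414 210.59191436461572 [-0.02427424  0.          0.          0.          0.        ] [[ 0.07730817 -0.99699886 -0.0040901  -0.04084927]
 [ 0.97084099  0.07434491  0.22790484 -0.56246665]
 [-0.22691678 -0.02158974  0.97367482 -0.76163604]
 [ 0.          0.          0.          1.        ]]
side 55.331119497012764 323.00526362517553 204.885666198263 [0.01126873 0.         0.         0.         0.        ] [[-0.72879601 -0.68464031  0.01113619  0.41746722]
 [ 0.50377393 -0.52510784  0.68591077 -0.35899377]
 [-0.46375446  0.50549915  0.72760045 -0.52166147]
 [ 0.          0.          0.          1.        ]]
```

View pics/top0.png

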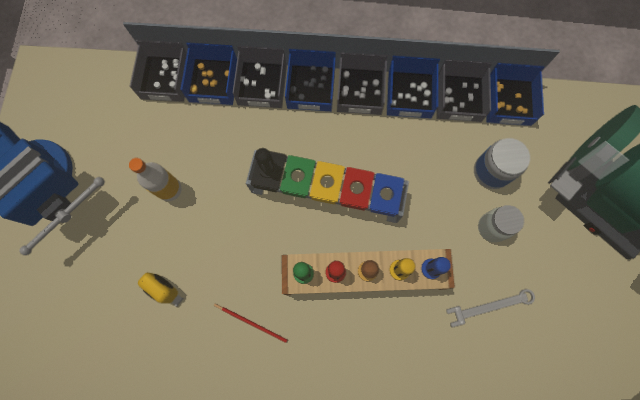

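View pics/side0.png

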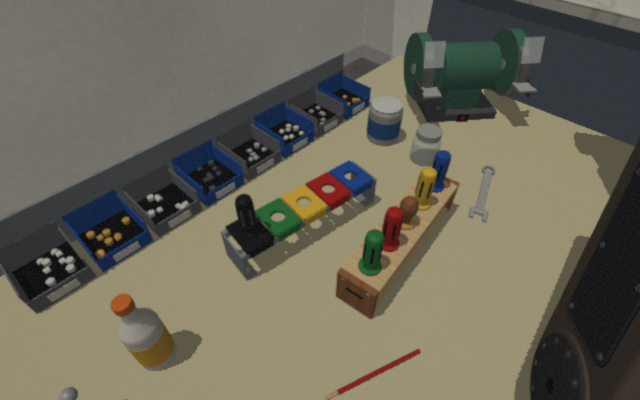

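Both views show the plywood stand nearer the robot, holding from left to right green (303,270), red (336,270), awl (370,270), yellow (403,268), blue (437,267). The rack behind holds black (265,163), then empty green (298,176), yellow (327,181), red (357,187) and blue (387,194). I'll enlarge them to read exact points.

Run:
```python
import cv2
def crop(n,x,y,w,h,k,o):
    i=cv2.imread(f"pics/{n}0.png")[y:y+h,x:x+w]; cv2.imwrite(f"pics/{o}.png",cv2.resize(i,None,fx=k,fy=k,interpolation=cv2.INTER_CUBIC))
crop("top",240,140,220,160,3.6,"topc")
crop("side",220,140,250,180,3.2,"sidec")
```

```text
(no output)
```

View pics/topc.png

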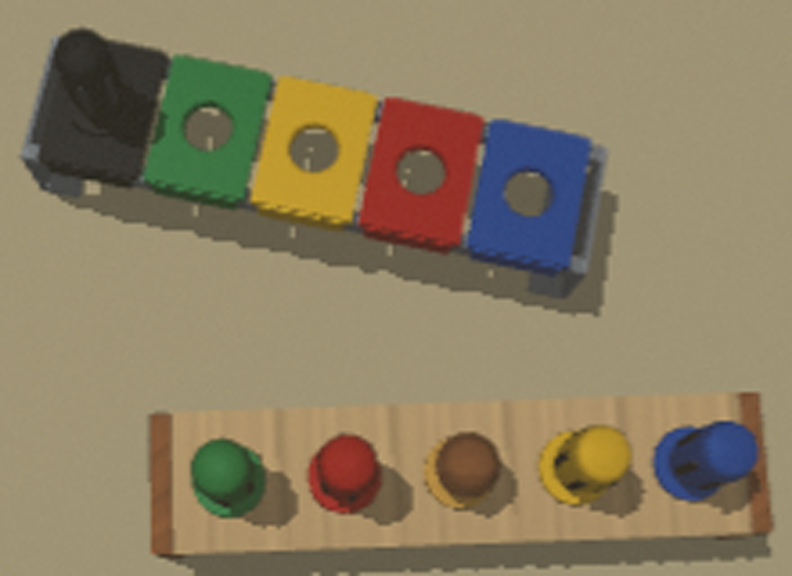

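View pics/sidec.png

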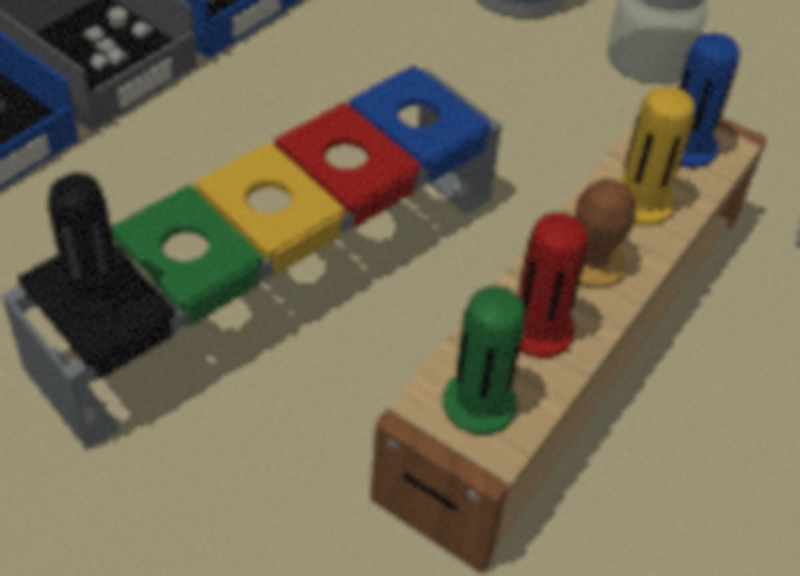

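Top crop, hole mouths: green (208,127), yellow (314,148), red (421,171), blue (528,193). Guard undersides: green (228,482), red (345,477), awl (462,473), yellow (575,470), blue (690,464). Side crop, holes: (186,245), (269,197), (346,156), (418,115). Guards: (481,406), (541,329), (597,261), (646,199), (690,145).

```bash
cat > h.py <<'E'
import numpy as np, cv2
def cal(s):
    f=200/np.tan(np.radians(s["fov_y"])/2)
    return np.array([[f,0,s["cx"]],[0,f,s["cy"]],[0,0,1]]),np.array(s["dist"]),np.diag([1,-1,-1,1.])@s["world_to_cam"]
def tri(sa,pa,sb,pb):
    P=[];u=[]
    for s,p in((sa,pa),(sb,pb)):
        K,d,E=cal(s); P.append(E[:3]); u.append(cv2.undistortPoints(np.array(p,float)[:,None],K,d)[:,0].T)
    X=cv2.triangulatePoints(P[0],P[1],u[0],u[1]); return (X[:3]/X[3]).T
def proj(s,X):
    K,d,E=cal(s); return cv2.projectPoints(np.array(X,float),cv2.Rodrigues(E[:3,:3])[0],E[:3,3],K,d)[0][:,0]
def plane(s,p,z):
    K,d,E=cal(s); u=cv2.undistortPoints(np.array(p,float)[:,None],K,d)[:,0]
    R=E[:3,:3];c=-R.T@E[:3,3]; r=np.c_[u,np.ones(len(u))]@R
    return c+r*((z-c[2])/r[:,2])[:,None]
def row(X,k):
    A=np.c_[np.ones(len(k)),k]; return np.linalg.lstsq(A,X,rcond=None)[0]
E
python3 - <<'E'
from plant import *
from h import *
np.set_printoptions(precision=4,suppress=True)
t,s=snapshot("top"),snapshot("side")
T=lambda a:(np.array(a)+.5)/3.6-.5+[240,140]
S=lambda a:(np.array(a)+.5)/3.2-.5+[220,140]
ht,hs=T([(208,127),(314,148),(421,171),(528,193)]),S([(186,245),(269,197),(346,156),(418,115)])
gt,gs=T([(228,482),(345,477),(462,473),(575,470),(690,464)]),S([(481,406),(541,329),(597,261),(646,199),(690,145)])
for n,a,b,k in(("holes",ht,hs,np.arange(4)),("guards",gt,gs,np.arange(5))):
    X=tri(t,a,s,b); print(n,X); r=row(X,k); print("fit",r,np.linalg.norm(r[1]),np.degrees(np.arctan2(r[1,0],-r[1,1])))
    print("top z80",plane(t,a,.08)); print("side z80",plane(s,b,.08))
E
```

```text
holes [[ 0.6326  0.0633  0.0755]
 [ 0.6243  0.0018  0.0767]
 [ 0.6162 -0.0597  0.0743]
 [ 0.6076 -0.1207  0.0752]]
fit [[ 0.6327  0.0632  0.0759]
 [-0.0083 -0.0613 -0.0003]] 0.06191319805369357 -7.7339862374352535
top z80 [[ 0.631   0.0627  0.08  ]
 [ 0.6231  0.0017  0.08  ]
 [ 0.6142 -0.0595  0.08  ]
 [ 0.6059 -0.1202  0.08  ]]
side z80 [[ 0.6297  0.0658  0.08  ]
 [ 0.6222  0.0041  0.08  ]
 [ 0.6126 -0.0552  0.08  ]
 [ 0.6047 -0.1164  0.08  ]]
guards [[ 0.4329  0.0336  0.0785]
 [ 0.4401 -0.029   0.08  ]
 [ 0.4465 -0.0916  0.0808]
 [ 0.4525 -0.1515  0.0839]
 [ 0.46   -0.2136  0.082 ]]
fit [[ 0.4331  0.033   0.0789]
 [ 0.0067 -0.0617  0.0011]] 0.06207338274233897 6.175135086642729
top z80 [[ 0.4327  0.0335  0.08  ]
 [ 0.4402 -0.029   0.08  ]
 [ 0.4471 -0.0915  0.08  ]
 [ 0.4533 -0.1521  0.08  ]
 [ 0.4612 -0.2138  0.08  ]]
side z80 [[ 0.4324  0.0346  0.08  ]
 [ 0.4401 -0.029   0.08  ]
 [ 0.4464 -0.0925  0.08  ]
 [ 0.4536 -0.1554  0.08  ]
 [ 0.4599 -0.216   0.08  ]]
```

Both fits match the text (pitch 62, heights within 5 mm of 80). Now for the moves: a helper converts a target into tool-axis shifts.

```bash
cat > go.py <<'E'
import sys
from plant import *
from h import *
from scipy.spatial.transform import Rotation as Ro
def state():
    o=get_obs(); R=Ro.from_euler("xyz",o["orientation"],degrees=True).as_matrix(); return o,R
def to(*t):
    o,R=state(); d=R.T@(np.array(t)-o["tool_pos"])*1e3
    z=R[:,2]; a=np.degrees(np.arctan2(z[1],z[0])); print("tool",o["tool_pos"].round(4),"open",round(o["opening"],4),"F",o["force"].round(1),"t",o["clock"],"shift",d.round(1),"jaw deg",a.round(1),"tilt",R[2,0].round(4), "j",o["joint_pos"].round())
    return R
if __name__=="__main__":
    R=to(*map(float,sys.argv[1:4])); 
    if len(sys.argv)>4: print(R.round(3))
E
python3 go.py .4327 .034 .30 r
```

```text
tool [ 0.1517 -0.6574  0.189 ] open 0.0877 F [-0.4  0.2  0.5] t 0.2 shift [-110.4 -429.2  610.6] jaw deg 103.0 tilt -1.0 j [-60.  21.   1.  -0. -70. -17.]
[[-0.    -0.974 -0.225]
 [ 0.001 -0.225  0.974]
 [-1.     0.     0.001]]
```

Call:
{"name": "arm_command", "arguments": {"commands": [-20,-40,36,-7.7,100,-20,-45,30,-7.7,100,-20,-48,24,-7.7,100,-20,-51,18,-7.7,100,-20,-53,11,-7.7,100]}}

```text
clock: 0.82
tool_pos: [0.3061, -0.4306, 0.2874]
orientation: [-20.3, 89.5, 122.0]
force: [0.6, -0.7, 0.0]
opening: 0.0875
```

```bash
python3 go.py .4605 -.2145 .25
```

```text
tool [ 0.3061 -0.4306  0.2874] open 0.0875 F [ 0.6 -0.7  0. ] t 0.825 shift [  38.3 -265.3    9.6] jaw deg 142.3 tilt -1.0 j [-33.   4.  -8.  -0. -79.  -4.]
```

Call:
{"name": "arm_command", "arguments": {"commands": [0,-54,2,-7.7,100,0,-54,-5,-7.7,100,0,-53,-12,-7.7,100,0,-51,-19,-7.7,100,0,-48,-25,-7.7,100]}}

```text
clock: 1.45
tool_pos: [0.4639, -0.1995, 0.2914]
orientation: [-101.8, 89.7, 80.4]
force: [0.5, -0.6, -0.6]
opening: 0.0875
```

```bash
python3 go.py .4605 -.2145 .25
python3 - <<'E'
from plant import *
from h import *
s=snapshot("wrist"); cv2.imwrite("pics/w1.png",s["frame"]); print(s["fov_y"],s["world_to_cam"].round(3))
E
```

```text
tool [ 0.4639 -0.1995  0.2914] open 0.0875 F [ 0.5 -0.6 -0.6] t 1.45 shift [41.3 15.1  4. ] jaw deg -177.9 tilt -1.0 j [ -1.   1. -10.  -0. -78.   3.]
65.79135711511773 [[-0.999 -0.037 -0.002  0.457]
 [ 0.036 -0.958 -0.286 -0.144]
 [ 0.009 -0.286  0.958 -0.549]
 [ 0.     0.     0.     1.   ]]
```

View pics/w1.png

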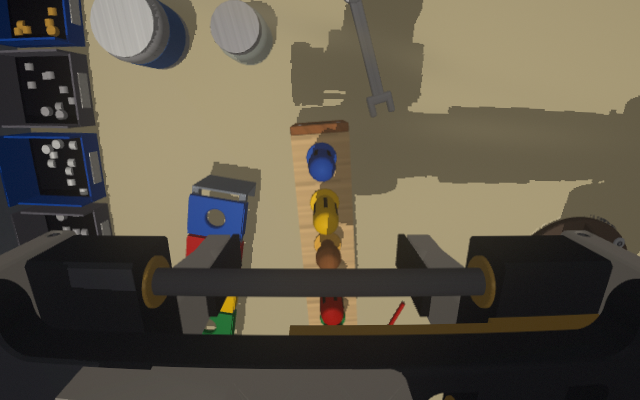

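The wrist picture confirms the row order: blue cap at (321,162), then yellow (326,215), awl (328,258) and red (332,308). The blue holder hole is at (215,217). I'll align over blue and check these points by projection.

Call:
{"name": "arm_command", "arguments": {"commands": [20,15,4,-2,100,20,0,0,0,100]}}

```text
clock: 1.75
tool_pos: [0.4657, -0.2085, 0.2512]
orientation: [-132.2, 89.6, 52.9]
force: [-1.1, -0.1, -1.5]
opening: 0.0873
```

```bash
python3 go.py .4605 -.2145 .119
python3 - <<'E'
from plant import *
from h import *
s=snapshot("wrist"); cv2.imwrite("pics/w2.png",s["frame"])
print(proj(s,[(.4605,-.2145,.168),(.4605,-.2145,.08),(.4535,-.153,.168),(.606,-.1205,.08)]).round())
E
```

```text
tool [ 0.4657 -0.2085  0.2512] open 0.0873 F [-1.1 -0.1 -1.5] t 1.75 shift [132.2   6.3   6.4] jaw deg -175.0 tilt -1.0 j [ -2.   3. -14.  -0. -73.   8.]
[[325. 189.]
 [324. 170.]
 [326. 249.]
 [204. 232.]]
```

View pics/w2.png

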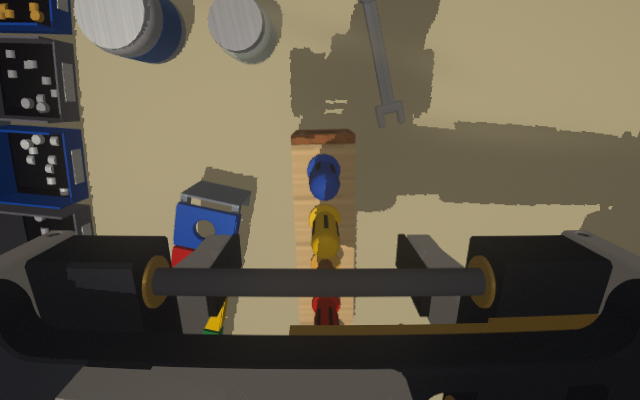

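The blue cap (324,185), its guard (323,170) and the holder hole (206,229) lie within 3 px of the predictions, so I'll descend.

Call:
{"name": "arm_command", "arguments": {"commands": [15,6,6,0,100,45,0,0,0,100,40,0,0,0,100,15,0,0,0,100]}}

```text
clock: 2.3
tool_pos: [0.4586, -0.2154, 0.131]
orientation: [-129.5, 89.5, 55.4]
force: [-0.1, -0.3, 0.6]
opening: 0.0878
```

```bash
python3 go.py .4605 -.2145 .119
```

```text
tool [ 0.4586 -0.2154  0.131 ] open 0.0878 F [-0.1 -0.3  0.6] t 2.3 shift [12.  -0.6 -1.9] jaw deg -175.1 tilt -1.0 j [ -3.   7. -25.  -0. -57.   8.]
```

Call:
{"name": "arm_command", "arguments": {"commands": [14,-1,-2,0,100,0,0,0,0,30,0,0,0,0,20,0,0,0,0,20,0,0,0,0,20]}}

```text
clock: 2.92
tool_pos: [0.4607, -0.2151, 0.1173]
orientation: [-138.4, 89.5, 46.5]
force: [0.8, 0.1, -0.1]
opening: 0.0531
```

```bash
python3 go.py .4605 -.2145 .119
```

```text
tool [ 0.4607 -0.2151  0.1173] open 0.0531 F [ 0.8  0.1 -0.1] t 2.925 shift [-1.7 -0.7  0.2] jaw deg -175.1 tilt -1.0 j [ -3.   8. -26.  -0. -55.   8.]
```

Call:
{"name": "arm_command", "arguments": {"commands": [0,0,0,0,0,0,0,0,0,0,0,0,0,0,0,0,0,0,0,0,0,0,0,0,0]}}

```text
clock: 3.55
tool_pos: [0.4611, -0.2151, 0.1179]
orientation: [-144.4, 89.4, 40.5]
force: [-0.6, 0.2, -0.7]
opening: 0.0289
```

```bash
python3 go.py .4605 -.2145 .119
```

```text
tool [ 0.4611 -0.2151  0.1179] open 0.0289 F [-0.6  0.2 -0.7] t 3.55 shift [-1.1 -0.7  0.5] jaw deg -175.1 tilt -1.0 j [ -3.   8. -26.  -0. -56.   8.]
```

Call:
{"name": "arm_command", "arguments": {"commands": [-40,0,0,0,0,-50,0,0,0,0,-50,0,0,0,0,-40,0,0,0,0]}}

```text
clock: 4.05
tool_pos: [0.4568, -0.2155, 0.2984]
orientation: [-75.2, 89.5, 109.6]
force: [1.0, -0.2, -1.3]
opening: 0.0292
```

```bash
python3 go.py .605 -.1195 .285
```

```text
tool [ 0.4568 -0.2155  0.2984] open 0.0292 F [ 1.  -0.2 -1.3] t 4.05 shift [  13.8  -83.1 -155.8] jaw deg -175.2 tilt -1.0 j [ -3.   1.  -9.  -0. -80.   8.]
```

Call:
{"name": "arm_command", "arguments": {"commands": [3,-21,-40,0,0,3,-21,-40,0,0,3,-21,-40,0,0,3,-18,-34,0,0,0,0,0,5,0]}}

```text
clock: 4.68
tool_pos: [0.6085, -0.1192, 0.2904]
orientation: [-107.8, 89.5, 71.9]
force: [-0.2, 0.1, -1.1]
opening: 0.029
```

```bash
python3 go.py .605 -.1195 .118;python3 - <<'E'
from plant import *
from h import *
a,b=snapshot("top"),snapshot("side"); i=np.hstack([cv2.resize(a["frame"][130:300,240:470],None,fx=2,fy=2),cv2.resize(b["frame"][80:250,270:440],None,fx=2,fy=2)])
cv2.imwrite("pics/c1.png",i)
E
```

```text
tool [ 0.6085 -0.1192  0.2904] open 0.029 F [-0.2  0.1 -1.1] t 4.675 shift [172.3   1.7   4. ] jaw deg 179.6 tilt -1.0 j [  7.  13.   3.  -0. -80.  -7.]
```

View pics/c1.png

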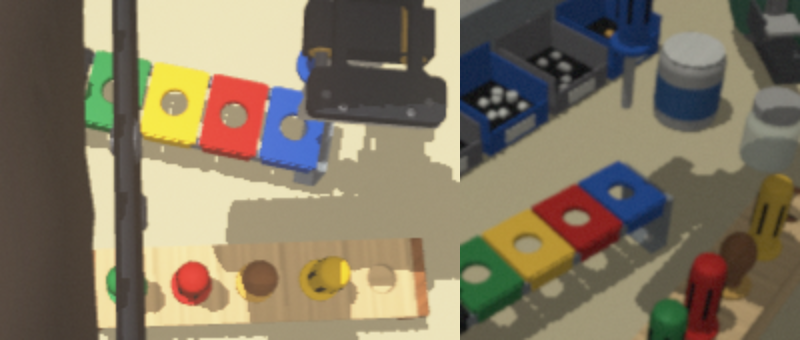

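The blue driver is held upright. In the side view its shank tip is at about (353,132), above the blue hole, and the stand's blue hole is empty. I'll lower it partway and compare.

Call:
{"name": "arm_command", "arguments": {"commands": [35,2,4,0,0,35,0,0,0,0,10,0,0,0,0]}}

```text
clock: 5.15
tool_pos: [0.6032, -0.1225, 0.2109]
orientation: [-127.2, 89.4, 52.7]
force: [-0.4, -0.4, -1.3]
opening: 0.0286
```

```bash
python3 go.py .605 -.1195 .118;python3 - <<'E'
from plant import *
from h import *
o=get_obs(); x,y,z=o["tool_pos"]
b=snapshot("side"); print(proj(b,[(x,y,z-.103),(x,y,z-.038),(.605,-.1195,.08)]).round(1))
cv2.imwrite("pics/c2.png",cv2.resize(b["frame"][80:220,290:440],None,fx=4,fy=4))
E
```

```text
tool [ 0.6032 -0.1225  0.2109] open 0.0286 F [-0.4 -0.4 -1.3] t 5.15 shift [92.9 -2.3 -1.2] jaw deg 179.9 tilt -0.9999 j [  6.  14.  -5.  -0. -70.  -6.]
[[353.6 164.4]
 [355.9 138.8]
 [351.1 174.8]]
```

View pics/c2.png

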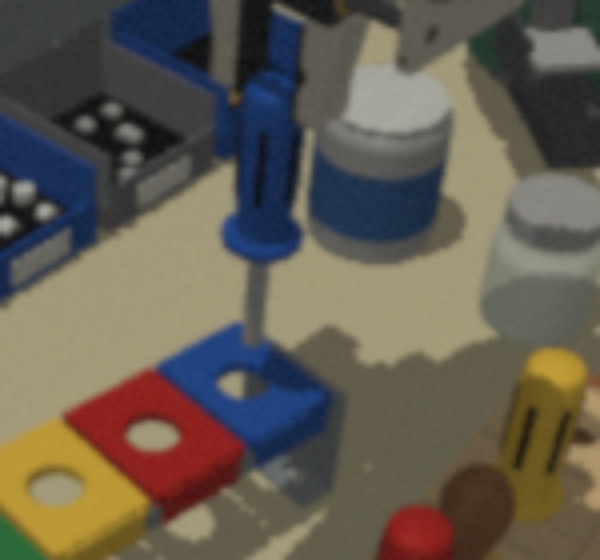

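The tip is at (353,166) against a predicted (354,164), and the hole at (350.5,175.7) against (351,175). They agree, so I'll lower it in.

Call:
{"name": "arm_command", "arguments": {"commands": [25,-2,-1,0,0,35,0,0,0,0,20,0,0,0,0,5,0,0,0,0]}}

```text
clock: 5.7
tool_pos: [0.6088, -0.1211, 0.1306]
orientation: [-156.3, 89.0, 23.8]
force: [-0.1, -0.0, -0.9]
opening: 0.0289
```

```bash
python3 go.py .605 -.1195 .117
```

```text
tool [ 0.6088 -0.1211  0.1306] open 0.0289 F [-0.1 -0.  -0.9] t 5.7 shift [13.5 -1.5  4. ] jaw deg -179.9 tilt -0.9999 j [  7.  17. -12.  -0. -60.  -6.]
```

Call:
{"name": "arm_command", "arguments": {"commands": [7,-1,4,0,0,4,0,0,0,0,2,0,0,0,0]}}

```text
clock: 6.08
tool_pos: [0.6066, -0.1202, 0.1202]
orientation: [-162.0, 88.8, 18.1]
force: [-0.1, -0.3, -0.6]
opening: 0.0291
```

```bash
python3 go.py .605 -.1195 .117
```

```text
tool [ 0.6066 -0.1202  0.1202] open 0.0291 F [-0.1 -0.3 -0.6] t 6.075 shift [ 3.2 -0.7  1.7] jaw deg -179.8 tilt -0.9998 j [  7.  18. -13.  -0. -58.  -6.]
```

Call:
{"name": "arm_command", "arguments": {"commands": [2,0,1,0,0,2,0,0,0,0,0,0,0,0,0]}}

```text
clock: 6.45
tool_pos: [0.6068, -0.1205, 0.1184]
orientation: [-166.1, 88.6, 14.1]
force: [-0.3, 0.1, -0.6]
opening: 0.029
```

```bash
python3 go.py .605 -.1195 .117
```

```text
tool [ 0.6068 -0.1205  0.1184] open 0.029 F [-0.3  0.1 -0.6] t 6.45 shift [ 1.4 -1.   1.8] jaw deg -179.8 tilt -0.9997 j [  7.  18. -13.  -0. -58.  -6.]
```

Call:
{"name": "arm_command", "arguments": {"commands": [3,0,1,0,0,0,0,0,0,50,0,0,0,0,70,0,0,0,0,80,0,0,0,0,80]}}

```text
clock: 7.08
tool_pos: [0.6083, -0.1209, 0.118]
orientation: [-170.9, 88.3, 9.4]
force: [0.2, -0.6, 0.2]
opening: 0.0635
```

```bash
python3 go.py .4535 -.1525 .27
```

```text
tool [ 0.6083 -0.1209  0.118 ] open 0.0635 F [ 0.2 -0.6  0.2] t 7.075 shift [-156.5   30.2  150.5] jaw deg -179.7 tilt -0.9996 j [  7.  18. -14.  -0. -57.  -6.]
```

Call:
{"name": "arm_command", "arguments": {"commands": [-50,0,0,0,85,-55,0,0,0,100,-30,15,50,0,100,0,15,50,0,100,0,5,45,0,100]}}

```text
clock: 7.7
tool_pos: [0.4576, -0.1578, 0.2505]
orientation: [-171.6, 88.6, 8.8]
force: [0.3, -0.0, 0.2]
opening: 0.0876
```

```bash
python3 go.py .4535 -.1525 .119;python3 - <<'E'
from plant import *
from h import *
b,a=snapshot("side"),snapshot("top"); 
cv2.imwrite("pics/c3.png",np.hstack([cv2.resize(b["frame"][80:280,290:480],None,fx=2,fy=2),cv2.resize(a["frame"][130:330,270:470],None,fx=2,fy=2)]))
E
```

```text
tool [ 0.4576 -0.1578  0.2505] open 0.0876 F [ 0.3 -0.   0.2] t 7.7 shift [131.4  -4.9   7.2] jaw deg -179.7 tilt -0.9997 j [  4.  -1. -18.  -0. -72.  -4.]
```

View pics/c3.png

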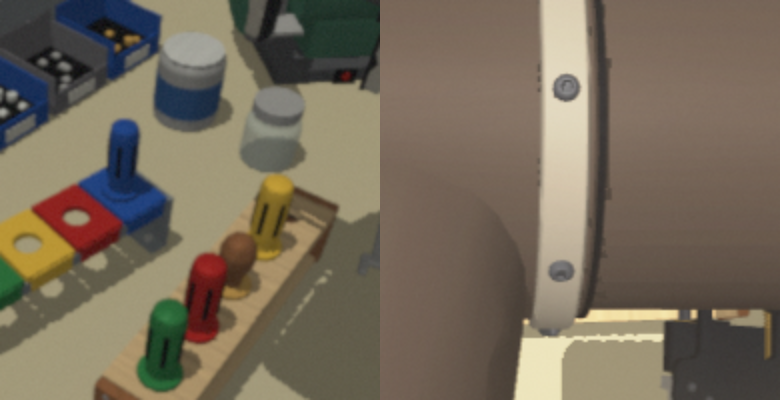

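Blue stands seated in the blue holder. The gripper isn't in the side crop where I expected it, so I'll check by projecting the TCP.

Run:
```python
from plant import *
from h import *
o=get_obs(); X=[o["tool_pos"],(.4535,-.1525,.168),(.4535,-.1525,.08)]
for n in("side","top","wrist"):
    s=snapshot(n); print(n,proj(s,X).round(),(-s["world_to_cam"][:3,:3].T@s["world_to_cam"][:3,3]).round(3))
    if n!="top": cv2.imwrite(f"pics/d{n}.png",s["frame"])
a=cv2.imread("pics/dside.png");b=cv2.imread("pics/dwrist.png")
cv2.imwrite("pics/d.png",cv2.resize(np.hstack([a,b]),(800,250),interpolation=cv2.INTER_AREA))
```

```text
side [[442. 129.]
 [430. 169.]
 [421. 203.]] [0.243 0.361 0.621]
top [[423. 259.]
 [409. 266.]
 [400. 270.]] [ 0.376 -0.015  0.87 ]
wrist [[323. 228.]
 [326. 200.]
 [326. 179.]] [ 0.454 -0.236  0.445]
```

View pics/d.png

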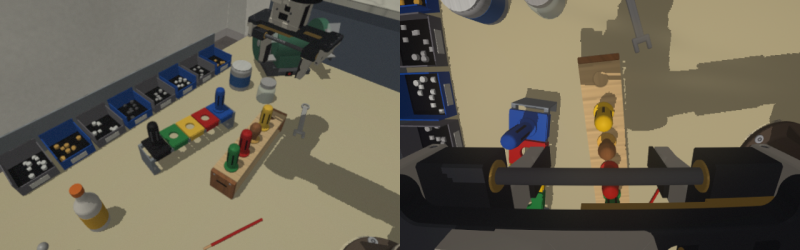

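The gripper is there, against the grinder background in the side view. In the wrist view yellow is at about (326,192), as predicted. I'll descend on yellow.

Call:
{"name": "arm_command", "arguments": {"commands": [15,-5,7,0,100,45,0,0,0,100,40,0,0,0,100,15,0,0,0,100]}}

```text
clock: 8.45
tool_pos: [0.4598, -0.1511, 0.1323]
orientation: [-173.3, 88.6, 7.2]
force: [-0.3, 0.5, 0.3]
opening: 0.0873
```

```bash
python3 go.py .4535 -.1525 .119
```

```text
tool [ 0.4598 -0.1511  0.1323] open 0.0873 F [-0.3  0.5  0.3] t 8.45 shift [13.1  1.4  6.6] jaw deg -179.6 tilt -0.9997 j [  5.   4. -29.  -0. -56.  -5.]
```

Call:
{"name": "arm_command", "arguments": {"commands": [14,1,7,0,60,0,0,0,0,0,0,0,0,0,0,0,0,0,0,0,0,0,0,0,0]}}

```text
clock: 9.07
tool_pos: [0.4559, -0.1516, 0.116]
orientation: [-174.6, 88.8, 6.0]
force: [-0.2, 0.2, 0.3]
opening: 0.043
```

Call:
{"name": "arm_command", "arguments": {"commands": [0,0,0,0,0,0,0,0,0,0,0,0,0,0,0]}}

```text
clock: 9.45
tool_pos: [0.456, -0.1515, 0.1166]
orientation: [-174.2, 88.7, 6.3]
force: [-0.3, 1.0, -2.1]
opening: 0.0292
```

```bash
python3 go.py .4535 -.1525 .285
```

```text
tool [ 0.456  -0.1515  0.1166] open 0.0292 F [-0.3  1.  -2.1] t 9.45 shift [-168.5    0.6   -1.2] jaw deg -179.5 tilt -0.9998 j [  5.   5. -30.  -0. -54.  -5.]
```

Call:
{"name": "arm_command", "arguments": {"commands": [-40,0,0,0,0,-50,0,0,0,0,-50,0,0,0,0,-30,0,0,0,0]}}

```text
clock: 9.95
tool_pos: [0.4497, -0.1519, 0.2884]
orientation: [-169.5, 89.2, 11.0]
force: [0.9, -0.5, -1.5]
opening: 0.0291
```

```bash
python3 go.py .6232 .0018 .285
```

```text
tool [ 0.4497 -0.1519  0.2884] open 0.0291 F [ 0.9 -0.5 -1.5] t 9.95 shift [   6.3 -152.2 -174.7] jaw deg -179.5 tilt -0.9999 j [  5.  -2. -14.  -0. -77.  -5.]
```

Call:
{"name": "arm_command", "arguments": {"commands": [1,-33,-38,0,0,1,-33,-38,0,0,1,-33,-38,0,0,1,-33,-38,0,0,0,-20,-23,0,0]}}

```text
clock: 10.58
tool_pos: [0.6281, 0.0046, 0.2925]
orientation: [-171.0, 88.7, 9.3]
force: [-0.3, 0.1, -1.5]
opening: 0.0292
```

```bash
python3 go.py .6232 .0018 .118
```

```text
tool [0.6281 0.0046 0.2925] open 0.0292 F [-0.3  0.1 -1.5] t 10.575 shift [174.4   3.3   8.8] jaw deg -179.7 tilt -0.9998 j [ 18.  13.   3.   0. -79. -18.]
```

Lower partway, correct, then continue.

Call:
{"name": "arm_command", "arguments": {"commands": [35,3,8,0,0,35,0,0,0,0,10,0,0,0,0]}}

```text
clock: 10.95
tool_pos: [0.6235, 0.0041, 0.2089]
orientation: [-171.1, 88.8, 9.3]
force: [0.4, 0.4, -0.1]
opening: 0.029
```

```bash
python3 go.py .6232 .0018 .117
```

```text
tool [0.6235 0.0041 0.2089] open 0.029 F [ 0.4  0.4 -0.1] t 10.95 shift [91.9  2.6  2.2] jaw deg -179.6 tilt -0.9998 j [ 18.  14.  -6.   0. -69. -18.]
```

Call:
{"name": "arm_command", "arguments": {"commands": [30,3,2,0,0,35,0,3,0,0,15,0,2,0,0,4,0,0,0,0]}}

```text
clock: 11.45
tool_pos: [0.6205, 0.0009, 0.1263]
orientation: [-173.7, 88.6, 6.8]
force: [0.2, -0.1, -1.1]
opening: 0.0292
```

```bash
python3 go.py .6232 .0018 .117
```

```text
tool [0.6205 0.0009 0.1263] open 0.0292 F [ 0.2 -0.1 -1.1] t 11.45 shift [ 9.4 -0.9 -2.5] jaw deg -179.6 tilt -0.9997 j [ 18.  17. -13.   0. -58. -18.]
```

Call:
{"name": "arm_command", "arguments": {"commands": [7,-1,-2,0,0,4,0,0,0,0,0,0,0,0,0]}}

```text
clock: 11.82
tool_pos: [0.625, 0.0024, 0.1176]
orientation: [-173.5, 88.3, 6.9]
force: [-0.8, 0.1, -1.2]
opening: 0.0288
```

```bash
python3 go.py .6232 .0018 .117
```

```text
tool [0.625  0.0024 0.1176] open 0.0288 F [-0.8  0.1 -1.2] t 11.825 shift [0.5 0.6 1.8] jaw deg -179.5 tilt -0.9996 j [ 18.  18. -13.   0. -57. -18.]
```

Call:
{"name": "arm_command", "arguments": {"commands": [2,0,2,0,0,0,0,0,0,50,0,0,0,0,70,0,0,0,0,80,0,0,0,0,80]}}

```text
clock: 12.45
tool_pos: [0.624, 0.0025, 0.1172]
orientation: [-173.5, 88.1, 7.0]
force: [-0.0, -0.2, -0.8]
opening: 0.064
```

Call:
{"name": "arm_command", "arguments": {"commands": [-50,0,0,0,85,-55,0,0,0,100,-35,0,0,0,100]}}

```text
clock: 12.82
tool_pos: [0.6174, 0.0014, 0.257]
orientation: [-175.9, 88.6, 4.6]
force: [0.1, -0.1, 0.5]
opening: 0.0854
```

```bash
python3 go.py .4398 -.029 .26
```

```text
tool [0.6174 0.0014 0.257 ] open 0.0854 F [ 0.1 -0.1  0.5] t 12.825 shift [ -7.4  29.  177.7] jaw deg -179.5 tilt -0.9997 j [ 18.  12.  -2.   0. -74. -18.]
```

Call:
{"name": "arm_command", "arguments": {"commands": [0,8,48,0,100,0,8,48,0,100,0,8,48,0,100,0,5,30,0,100]}}

```text
clock: 13.32
tool_pos: [0.4422, -0.0295, 0.2544]
orientation: [-175.0, 88.3, 5.5]
force: [0.6, 0.0, 0.8]
opening: 0.0874
```

```bash
python3 go.py .4398 -.029 .119
```

```text
tool [ 0.4422 -0.0295  0.2544] open 0.0874 F [0.6 0.  0.8] t 13.325 shift [ 1.353e+02 -1.000e-01  6.400e+00] jaw deg -179.6 tilt -0.9996 j [ 22.  -6. -22.   1. -72. -22.]
```

Call:
{"name": "arm_command", "arguments": {"commands": [15,0,6,0,100,45,0,3,0,100,45,0,3,0,100,15,0,0,0,100]}}

```text
clock: 13.82
tool_pos: [0.4331, -0.0292, 0.1345]
orientation: [-170.9, 87.8, 9.5]
force: [0.8, -0.9, 0.9]
opening: 0.0879
```

```bash
python3 go.py .4398 -.029 .119
```

```text
tool [ 0.4331 -0.0292  0.1345] open 0.0879 F [ 0.8 -0.9  0.9] t 13.825 shift [15.7 -0.  -6.1] jaw deg -179.5 tilt -0.9992 j [ 23.  -2. -35.   1. -55. -23.]
```

Call:
{"name": "arm_command", "arguments": {"commands": [15,0,-6,0,100,0,0,0,0,0,0,0,0,0,0,0,0,0,0,0,0,0,0,0,0]}}

```text
clock: 14.45
tool_pos: [0.4394, -0.0292, 0.1202]
orientation: [-171.2, 87.7, 9.3]
force: [0.2, -0.5, 0.5]
opening: 0.0528
```

Call:
{"name": "arm_command", "arguments": {"commands": [0,0,0,0,0,0,0,0,0,0,0,0,0,0,0,0,0,0,0,0]}}

```text
clock: 14.95
tool_pos: [0.4398, -0.029, 0.1209]
orientation: [-170.7, 87.6, 9.8]
force: [-0.2, -0.7, -0.9]
opening: 0.029
```

```bash
python3 go.py .4398 -.029 .285
```

```text
tool [ 0.4398 -0.029   0.1209] open 0.029 F [-0.2 -0.7 -0.9] t 14.95 shift [-164.    -1.1   -6.7] jaw deg -179.5 tilt -0.9992 j [ 23.  -0. -35.   1. -53. -22.]
```

Call:
{"name": "arm_command", "arguments": {"commands": [-40,0,0,0,0,-50,0,0,0,0,-50,0,0,0,0,-30,0,0,0,0]}}

```text
clock: 15.45
tool_pos: [0.4299, -0.0309, 0.2921]
orientation: [-171.9, 88.2, 8.5]
force: [0.4, -1.0, -1.5]
opening: 0.029
```

```bash
python3 go.py .6145 -.0592 .285
```

```text
tool [ 0.4299 -0.0309  0.2921] open 0.029 F [ 0.4 -1.  -1.5] t 15.45 shift [  12.8   29.8 -184. ] jaw deg -179.6 tilt -0.9995 j [ 23.  -8. -19.   0. -77. -22.]
```

Call:
{"name": "arm_command", "arguments": {"commands": [1,7,-45,0,0,1,7,-45,0,0,1,7,-45,0,0,1,7,-43,0,0,0,0,0,0,0]}}

```text
clock: 16.08
tool_pos: [0.6138, -0.0577, 0.2961]
orientation: [-168.3, 87.9, 12.3]
force: [-1.4, -0.2, -3.1]
opening: 0.0289
```

```bash
python3 go.py .6145 -.0592 .12
```

```text
tool [ 0.6138 -0.0577  0.2961] open 0.0289 F [-1.4 -0.2 -3.1] t 16.075 shift [176.    2.8   5.6] jaw deg -179.5 tilt -0.9993 j [ 13.  11.   1.   0. -78. -12.]
```

Call:
{"name": "arm_command", "arguments": {"commands": [35,2,3,0,0,40,0,2,0,0,15,0,0,0,0]}}

```text
clock: 16.45
tool_pos: [0.6117, -0.0592, 0.2038]
orientation: [-168.0, 87.9, 12.5]
force: [1.5, -0.0, -0.9]
opening: 0.0293
```

```bash
python3 go.py .6145 -.0592 .12;python3 - <<'E'
from plant import *
from h import *
from go import state
o,R=state(); p=o["tool_pos"]
b=snapshot("side"); print(proj(b,[p+R[:,0]*.105,p+R[:,0]*.04,(.6145,-.0592,.08)]).round(1))
cv2.imwrite("pics/c4.png",cv2.resize(b["frame"][80:220,270:440],None,fx=4,fy=4))
E
```

```text
tool [ 0.6117 -0.0592  0.2038] open 0.0293 F [ 1.5 -0.  -0.9] t 16.45 shift [83.8  0.6  0.1] jaw deg -179.5 tilt -0.9993 j [ 13.  13.  -8.   0. -67. -12.]
[[328.  180.2]
 [329.8 155.3]
 [328.4 187. ]]
```

View pics/c4.png

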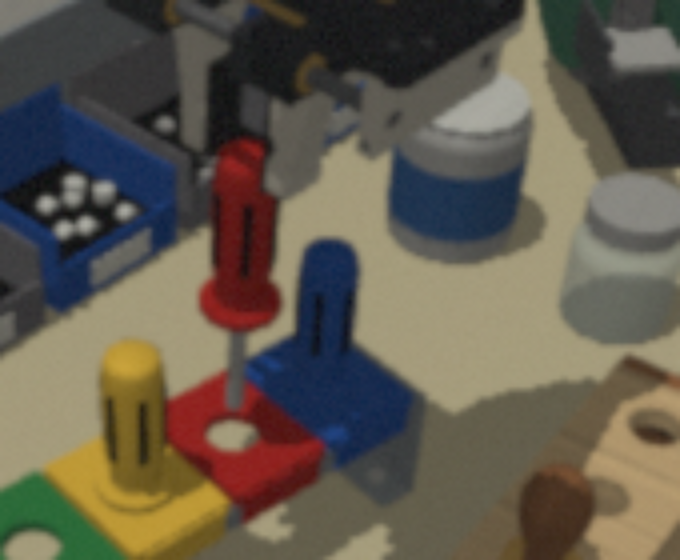

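Red's tip is at (328.5,182), above its hole at (328,188), as predicted. Yellow and blue are both seated.

Call:
{"name": "arm_command", "arguments": {"commands": [25,1,0,0,0,35,0,2,0,0,13,0,1,0,0,3,0,0,0,0]}}

```text
clock: 17.0
tool_pos: [0.6145, -0.0594, 0.1312]
orientation: [-170.7, 87.5, 9.9]
force: [0.9, 0.3, -0.6]
opening: 0.0289
```

```bash
python3 go.py .6145 -.0592 .12
```

```text
tool [ 0.6145 -0.0594  0.1312] open 0.0289 F [ 0.9  0.3 -0.6] t 17.0 shift [11.2 -0.1  0.5] jaw deg -179.4 tilt -0.9991 j [ 13.  16. -14.   0. -58. -12.]
```

Call:
{"name": "arm_command", "arguments": {"commands": [9,0,1,0,0,3,0,0,0,0,1,0,0,0,0]}}

```text
clock: 17.38
tool_pos: [0.6161, -0.0592, 0.1209]
orientation: [-171.6, 87.3, 9.0]
force: [-1.1, 0.0, 4.6]
opening: 0.029
```

```bash
python3 go.py .6145 -.0592 .12
```

```text
tool [ 0.6161 -0.0592  0.1209] open 0.029 F [-1.1  0.   4.6] t 17.375 shift [0.8 0.  1.6] jaw deg -179.4 tilt -0.9989 j [ 13.  17. -15.   0. -56. -12.]
```

Contact (4.6 N) at seat height, so I'll release.

Call:
{"name": "arm_command", "arguments": {"commands": [1,0,1,0,40,0,0,0,0,60,0,0,0,0,70,0,0,0,0,80,0,0,0,0,80]}}

```text
clock: 18.0
tool_pos: [0.616, -0.0591, 0.1209]
orientation: [-171.8, 87.2, 8.9]
force: [-0.9, 0.3, -0.4]
opening: 0.0678
```

Call:
{"name": "arm_command", "arguments": {"commands": [-50,0,0,0,85,-55,0,-2,0,100,-30,0,0,0,100]}}

```text
clock: 18.38
tool_pos: [0.6095, -0.0604, 0.256]
orientation: [-171.8, 87.6, 8.8]
force: [0.1, 0.4, -0.3]
opening: 0.0862
```

```bash
python3 go.py .4322 .034 .26
```

```text
tool [ 0.6095 -0.0604  0.256 ] open 0.0862 F [ 0.1  0.4 -0.3] t 18.375 shift [-10.8 -96.3 176. ] jaw deg -179.4 tilt -0.9991 j [ 13.  11.  -4.   0. -73. -12.]
```

Call:
{"name": "arm_command", "arguments": {"commands": [0,-24,43,0,100,0,-24,43,0,100,0,-24,43,0,100,0,-22,40,0,100,0,0,2,0,100]}}

```text
clock: 19.0
tool_pos: [0.435, 0.0337, 0.2514]
orientation: [-170.4, 87.2, 10.1]
force: [1.1, 0.7, 0.9]
opening: 0.0877
```

```bash
python3 go.py .4322 .034 .119
```

```text
tool [0.435  0.0337 0.2514] open 0.0877 F [1.1 0.7 0.9] t 19.0 shift [132.1   0.8   9.2] jaw deg -179.5 tilt -0.9988 j [ 32.  -7. -24.   1. -71. -31.]
```

Call:
{"name": "arm_command", "arguments": {"commands": [15,0,4,0,100,45,0,2,0,100,45,0,2,0,100,12,0,0,0,100]}}

```text
clock: 19.5
tool_pos: [0.4342, 0.0342, 0.13]
orientation: [-169.6, 87.1, 10.8]
force: [-0.3, -0.4, -0.2]
opening: 0.0876
```

```bash
python3 go.py .4322 .034 .12
```

```text
tool [0.4342 0.0342 0.13  ] open 0.0876 F [-0.3 -0.4 -0.2] t 19.5 shift [9.9 0.3 2.5] jaw deg -179.6 tilt -0.9987 j [ 32.  -2. -36.   1. -53. -32.]
```

Call:
{"name": "arm_command", "arguments": {"commands": [10,0,2,0,100,0,0,0,0,0,0,0,0,0,0,0,0,0,0,0,0,0,0,0,0]}}

```text
clock: 20.12
tool_pos: [0.4354, 0.0346, 0.122]
orientation: [-169.6, 86.9, 10.8]
force: [0.9, -0.7, 0.2]
opening: 0.0532
```

Call:
{"name": "arm_command", "arguments": {"commands": [0,0,0,0,0,0,0,0,0,0,0,0,0,0,0,0,0,0,0,0]}}

```text
clock: 20.62
tool_pos: [0.4357, 0.0348, 0.1226]
orientation: [-169.2, 86.8, 11.2]
force: [0.3, -0.6, 0.5]
opening: 0.0284
```

Call:
{"name": "arm_command", "arguments": {"commands": [-40,0,0,0,0,-50,0,-2,0,0,-50,0,-2,0,0,-30,0,-2,0,0]}}

```text
clock: 21.12
tool_pos: [0.4299, 0.032, 0.2944]
orientation: [-171.4, 87.3, 9.0]
force: [-0.3, 0.4, -1.3]
opening: 0.0284
```

```bash
python3 go.py .6300 .0640 .285
```

```text
tool [0.4299 0.032  0.2944] open 0.0284 F [-0.3  0.4 -1.3] t 21.125 shift [  19.1  -30.5 -199.6] jaw deg -179.6 tilt -0.9989 j [ 32.  -9. -20.   1. -77. -32.]
```

Call:
{"name": "arm_command", "arguments": {"commands": [2,-7,-49,0,0,2,-7,-49,0,0,2,-7,-49,0,0,2,-7,-44,0,0,0,0,0,0,0]}}

```text
clock: 21.75
tool_pos: [0.6274, 0.0627, 0.2989]
orientation: [-168.4, 86.9, 12.0]
force: [-1.2, -0.8, -1.8]
opening: 0.029
```

```bash
python3 go.py .63 .0635 .122
```

```text
tool [0.6274 0.0627 0.2989] open 0.029 F [-1.2 -0.8 -1.8] t 21.75 shift [176.8   1.2   6.7] jaw deg -179.6 tilt -0.9986 j [ 24.  12.   2.   1. -77. -24.]
```

Call:
{"name": "arm_command", "arguments": {"commands": [35,1,3,0,0,40,0,3,0,0,15,0,1,0,0]}}

```text
clock: 22.12
tool_pos: [0.625, 0.0625, 0.2067]
orientation: [-168.4, 86.9, 12.0]
force: [0.1, -0.4, -1.7]
opening: 0.0286
```

```bash
python3 go.py .628 .0635 .122;python3 - <<'E'
from plant import *
from h import *
from go import state
o,R=state(); p=o["tool_pos"]
print("tip",p+R[:,0]*.107)
b=snapshot("side"); print(proj(b,[p+R[:,0]*.107,(.6305,.0635,.08)]).round(1))
cv2.imwrite("pics/c5.png",cv2.resize(b["frame"][100:250,220:420],None,fx=4,fy=4))
E
```

```text
tool [0.625  0.0625 0.2067] open 0.0286 F [ 0.1 -0.4 -1.7] t 22.125 shift [84.7 -0.   1.5] jaw deg -179.6 tilt -0.9986 j [ 24.  14.  -7.   1. -66. -24.]
tip [0.63065231 0.0637262  0.09982311]
[[277.5 208.3]
 [278.4 215.3]]
```

View pics/c5.png

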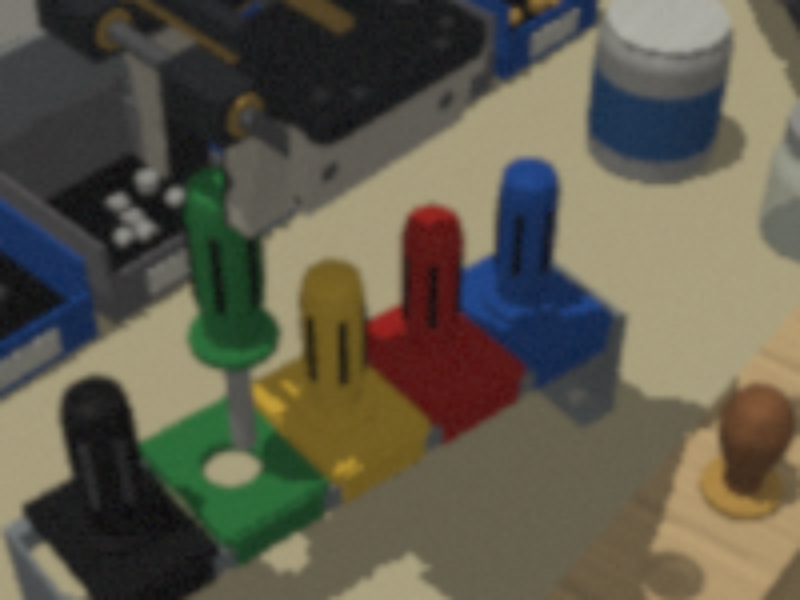

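Green's tip shows at (280.5,212) and its hole at (278,217). The driver hangs about vertical although the tool leans 3°, so its axis is about 6 mm short in x. I'll aim the TCP at x = .630; yellow, red and blue look seated.

Call:
{"name": "arm_command", "arguments": {"commands": [3,0,-5,0,0,0,0,0,0,0]}}

```text
clock: 22.42
tool_pos: [0.6313, 0.0628, 0.2054]
orientation: [-168.6, 86.8, 11.8]
force: [-0.1, -0.2, -0.5]
opening: 0.0287
```

```bash
python3 go.py .630 .0635 .122
```

```text
tool [0.6313 0.0628 0.2054] open 0.0287 F [-0.1 -0.2 -0.5] t 22.425 shift [83.2  0.3  5.9] jaw deg -179.6 tilt -0.9985 j [ 24.  14.  -7.   1. -66. -24.]
```

Call:
{"name": "arm_command", "arguments": {"commands": [25,0,2,0,0,35,0,2,0,0,13,0,1,0,0,3,0,0,0,0]}}

```text
clock: 22.92
tool_pos: [0.635, 0.0647, 0.1344]
orientation: [-168.3, 86.2, 12.2]
force: [-0.9, 0.8, -0.6]
opening: 0.029
```

```bash
python3 go.py .630 .0635 .122
```

```text
tool [0.635  0.0647 0.1344] open 0.029 F [-0.9  0.8 -0.6] t 22.925 shift [12.   1.4  5.9] jaw deg -179.5 tilt -0.9978 j [ 24.  17. -13.   1. -57. -24.]
```

Call:
{"name": "arm_command", "arguments": {"commands": [9,1,5,0,0,3,0,1,0,0,1,0,0,0,0]}}

```text
clock: 23.3
tool_pos: [0.6312, 0.0642, 0.1231]
orientation: [-168.2, 86.0, 12.4]
force: [0.4, 0.3, -0.5]
opening: 0.0284
```

```bash
python3 go.py .630 .0635 .122
```

```text
tool [0.6312 0.0642 0.1231] open 0.0284 F [ 0.4  0.3 -0.5] t 23.3 shift [1.  0.7 1.3] jaw deg -179.5 tilt -0.9975 j [ 24.  17. -14.   1. -55. -24.]
```

Call:
{"name": "arm_command", "arguments": {"commands": [2,0,1,0,0,2,0,0,0,0,0,0,0,0,0]}}

```text
clock: 23.68
tool_pos: [0.6328, 0.0646, 0.1233]
orientation: [-168.8, 85.6, 11.8]
force: [0.4, -0.5, -0.1]
opening: 0.0288
```

```bash
python3 go.py .630 .0635 .122
```

```text
tool [0.6328 0.0646 0.1233] open 0.0288 F [ 0.4 -0.5 -0.1] t 23.675 shift [1.1 1.1 2.9] jaw deg -179.4 tilt -0.9971 j [ 24.  17. -14.   1. -54. -24.]
```

Call:
{"name": "arm_command", "arguments": {"commands": [4,0,3,0,0]}}

```text
clock: 23.8
tool_pos: [0.6336, 0.0652, 0.1226]
orientation: [-169.4, 85.2, 11.3]
force: [0.0, -0.4, 24.6]
opening: 0.0288
```

```bash
python3 go.py .630 .0635 .122
```

```text
tool [0.6336 0.0652 0.1226] open 0.0288 F [ 0.  -0.4 24.6] t 23.8 shift [0.3 1.6 3.6] jaw deg -179.4 tilt -0.9965 j [ 24.  17. -15.   1. -54. -24.]
```

Contact at seat height (24.6 N), so I'll release green and retreat.

Call:
{"name": "arm_command", "arguments": {"commands": [0,0,0,0,50,0,0,0,0,70,0,0,0,0,80,0,0,0,0,90,-2,0,0,0,90]}}

```text
clock: 24.42
tool_pos: [0.6334, 0.0652, 0.1244]
orientation: [-169.2, 85.2, 11.4]
force: [-0.1, -0.3, 0.2]
opening: 0.0732
```

```bash
python3 go.py .630 .0635 .122
```

```text
tool [0.6334 0.0652 0.1244] open 0.0732 F [-0.1 -0.3  0.2] t 24.425 shift [2.1 1.7 3.6] jaw deg -179.4 tilt -0.9965 j [ 24.  17. -15.   1. -54. -24.]
```

Call:
{"name": "arm_command", "arguments": {"commands": [-45,0,-3,0,100,-55,0,-3,0,100,-45,0,0,0,100,-30,0,0,0,100,0,-45,0,0,100]}}

```text
clock: 25.05
tool_pos: [0.6239, 0.1055, 0.3055]
orientation: [-169.6, 85.3, 10.9]
force: [0.9, 0.3, -0.3]
opening: 0.0875
```

Call:
{"name": "arm_command", "arguments": {"commands": [0,50,30,0,100,0,50,30,0,100,0,50,20,0,100,0,50,0,0,100,0,50,0,0,100]}}

```text
clock: 25.68
tool_pos: [0.5452, -0.1446, 0.2956]
orientation: [-169.6, 85.2, 11.5]
force: [0.6, 0.3, -0.8]
opening: 0.0875
```

Call:
{"name": "arm_command", "arguments": {"commands": [0,60,0,0,100,0,60,0,0,100,0,50,0,0,100,0,20,0,0,100]}}

```text
clock: 26.18
tool_pos: [0.548, -0.3424, 0.2929]
orientation: [-169.6, 85.1, 11.4]
force: [0.8, 0.3, 0.5]
opening: 0.0875
```

```bash
python3 go.py .630 .0635 .122
python3 - <<'E'
from plant import *
from h import *
b,a=snapshot("side"),snapshot("top")
X=[(.6305,.0635,.168),(.6228,.002,.168),(.6145,-.0592,.168),(.605,-.12,.168)]
print("tops pred side",proj(b,X).round(),"top",proj(a,X).round())
i=np.vstack([cv2.resize(b["frame"][110:300,220:470],None,fx=2.4,fy=2.4)[:330],cv2.resize(a["frame"][140:300,230:480],None,fx=2.4,fy=2.4)[:270]])
cv2.imwrite("pics/f.png",i)
E
```

```text
tool [ 0.548  -0.3424  0.2929] open 0.0875 F [0.8 0.3 0.5] t 26.175 shift [ 183.9 -401.6  -74.8] jaw deg -179.0 tilt -0.9964 j [-16.  13.   4.  -2. -77.  18.]
tops pred side [[275. 181.]
 [303. 167.]
 [329. 153.]
 [354. 141.]] top [[294. 160.]
 [327. 166.]
 [360. 173.]
 [393. 181.]]
```

View pics/f.png

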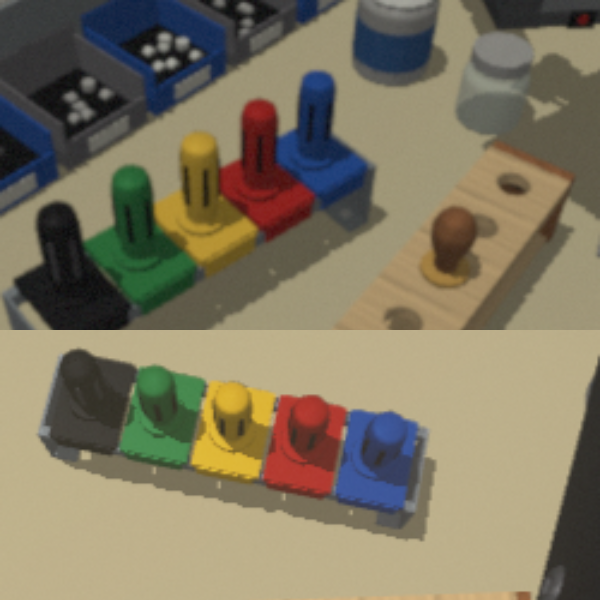

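All four stand upright and seated in their own holders. In the side view the handle tops are at (275,182), (303,167), (328,154) and (352,142), each within 2 px of the prediction for a home driver. The black driver and the awl are where they were, and the gripper is clear. I'll hand in.

```bash
python3 -c "
from plant import *
print(close_job())"
```

```text
the job is handed in; nothing more can be done
None
```

All four drivers (blue, yellow, red, green, in that order) are back in the bench rack, each upright and fully down in the holder of its own colour. The awl is still in the carry stand and the black driver still in the rack, both where they were. I handed the job in at about 26 s, with the gripper open and clear of everything.

- **Last checks:** in the final side view, all four handle tops lie within about 2 px of where they should be with the guard flat on the holder. The top view shows each driver on its own colour.
- **Disagreements:**
  - The tool's lean drifted to about 5° by the end.
  - Green's tip showed about 3–4 px from where I predicted it before lowering. I shifted about 6 mm in x, and it then went in cleanly.
  - The largest force I read was about 25 N, when green touched its seat.
  - My two-view measurement put the holder holes about 5 mm below the stated 80 mm. That did not affect the fit.

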